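Unlock the cam and dock the sample carriage

TASK

The sample carriage of the blue shuttle is locked by the brass cam. First turn the cam by pushing its red lever clockwise (seen from above) all the way round to its stop, so that the cam's low point (white dot) faces the carriage; only then push the carriage by its yellow plate forward, towards the cam, until it is fully home against its end stop, and leave everything clear. Only push: nothing is to be gripped or lifted, do not touch the tin riding on the carriage, and leave the other things on the bench where they are.

Things in the scene. Friction and masses are not known exactly. Their poses are not given: they have to be found in the camera images.
- shuttle: Fixed blue bed 300 x 160 x 14 mm with two aluminium rails. Origin on the bench; x forward along the rails (the way to push, towards the cam), y left, z up. Bed x -135 to 165 mm. Rails x -125 to 80, each 30 to 50 mm off the centre line, tops 32 mm above the bench. Cam axis at x 110, y 0. Green home lines on the rails at x 45. End stop: low bar between the rails, face at x 69.
- cam (a joint): Cam angle, rad, counter-clockwise positive; eccentric disc of radius 36 mm, 16 mm off axis. 0: low point (white dot, 20 mm from axis) faces the carriage, at a hard stop. Starts locked at 1.75 to 2.4 (limit 2.6). Stiff, about 0.4 N m (7 N at 60 mm), stays where left. Lever points at (joint - 1.047) from the shuttle's x axis: it swings clockwise from left-forward past forward to right-forward.
- cam_axis (a point): Point on the cam's vertical axis, 57 mm above the bench (mid height of the lever). The brass cam lies 28 to 46 mm above the bench.
- lever_end (a point): Centre of the black knob at the lever's end, 77 mm from the cam axis, 57 mm above the bench. The red lever is a straight bar 14 mm wide, 50 to 64 mm above the bench, from the axis to the knob (22 mm diameter, 49 to 73 mm above the bench). Below its swing are only the 14 mm bed, the cam (top 46 mm) and, where its swing ends, a 62 mm high stop pin.
- carriage: Follower slide, 0.7 kg with tin: steel plate 120 x 70 x 12 mm captive under the rails' lips, yellow push plate at its rear, black nest with tin, steel nose in front that meets the cam unless that is at its low point. Origin: centre of its underside, x forward. Starts at shuttle x -50 to -22 mm; fully home at x 9. Its white lines meet the rails' green lines when home. Slides with a few N.
- push_face (a point): Centre of the rear face of the yellow push plate (64 mm wide, 8 mm thick, 34 to 76 mm above the bench), 60 mm behind the carriage's origin, 55 mm above the bench: push here, forward. Behind it are only the bed and the rails (32 mm high).
- tin: Sample tin full of black bitumen, 55 mm diameter, 35 mm high, standing loose in the carriage's nest, top 69 mm above the bench. Origin at the centre of its underside. Not to be touched.
- nest (a point): Centre of the nest's floor on the carriage, where the tin stands, 8 mm behind the carriage's origin, 34 mm above the bench; its black rim is 8 mm high.
- spare_tin_a: Bystander: a full sample tin, 55 mm diameter, 35 mm high, on the bench left of the shuttle. Origin at the centre of its underside.
- spare_tin_b: Bystander: an empty bright sample tin, 55 mm diameter, 35 mm high, on the bench right of the shuttle. Origin at the centre of its underside.
- weight_a: Bystander: brass weight, 22 mm diameter, 34 mm high, standing on the bed right of the rails. Origin at the centre of its underside.
- weight_b: Bystander: brass weight, 25 mm diameter, 40 mm high, standing on the bed right of the rails. Origin at the centre of its underside.
- lump_a: Bystander: black bitumen lump, about 60 x 35 x 35 mm, on the yellow envelope behind the shuttle. Origin under its middle.
- lump_b: Bystander: black bitumen lump, about 50 x 35 x 35 mm, on the yellow envelope behind the shuttle. Origin under its middle.
There are look-alikes about, which are no part of the job. Leave any orange look-alike of the carriage alone.

How it is judged (in metres and radians):
On the way, in this order (a step that is already met when the one before it is completed fails the run):
1. the cam is turned to its low point while the carriage still waits (value of joint cam below 0.2 rad and distance of carriage from where it was at the start of the episode below 0.01 m), for 0.2 s.
2. the carriage is pushed home against its end stop (x of carriage in the frame of shuttle above 0.006 m and value of joint cam below 0.2 rad), for 0.2 s.
At the end, for the whole second after the job is handed in: The cam is within 0.2 rad of its low point, the carriage is within 3 mm of its end stop (origin at shuttle x above 6 mm) and at rest, the tin stands upright in its nest (within 6 mm of its centre), and every bystander is within 15 mm of where it started (all of step 2 and horizontal distance between tin and nest below 0.006 m and z of tin in the frame of carriage below 0.024 m and angle between tin's own z axis and vertical below 0.1 rad and linear speed of each of carriage, tin below 0.01 m/s and distance of each of spare_tin_a, spare_tin_b, weight_a, weight_b, lump_a, lump_b from where it was at the start of the episode below 0.015 m); the robot touches nothing.
It fails at once if the carriage is moved more than 10 mm while the cam is not at its low point (0.3 rad or more away) (distance of carriage from where it was at the start of the episode above 0.01 m and value of joint cam above 0.3 rad).
It fails at once if the carriage is lifted in its track (z of carriage in the frame of shuttle above 0.021 m).
It fails at once if the tin is touched by the robot (contact force between tin and the fingers above 0.5 N or contact force between tin and the arm above 0.5 N).
It fails at once if the tin is lifted or tipped in its nest (z of tin in the frame of carriage above 0.027 m or angle between tin's own z axis and vertical above 0.25 rad).
It fails at once if a bystander is moved more than 15 mm, lifted or knocked (distance of any of spare_tin_a, spare_tin_b, weight_a, weight_b, lump_a, lump_b from where it was at the start of the episode above 0.015 m).
It also fails if it takes over 51 s, if anything falls off the work surface, if the arm or the gripper's body presses on something with over 40 N, if the wrist force passes 120 N, or if a joint passes its speed limit or range.

ROBOT

A 7-joint arm with a two-finger parallel gripper is mounted at the origin on the work surface. World frame = base frame: x ahead of the robot, y to its left, z up, the work surface at z = 0. Lengths are in m, angles in degrees, forces in N, time in s.
With the tool pointing down it reaches from about 0.35 to 0.9 m from the base axis. Payload 8.1 kg.
Tool frame: the origin (TCP) lies midway between the tips of the shut fingers; the grasp point (between the pads) lies 19 mm behind it; z points along the fingers, y is the line along which they close (so a half turn about z gives the same grasp; the last joint's range is limited). The gripper opens to 92 mm and grips with 3 to 60 N. Pads are 19 mm wide; open, the fingers measure 130 mm over their backs; the gripper's body (75 mm by 190 mm) begins 47 mm behind the grasp point.
Start: joints at [-78.014, 24.895, 1.432, 90.138, -0.665, 64.973, -4.303], TCP at [0.192, 0.595, 0.227] pointing down, gripper open.
Joint ranges: [-149.89, 149.89], [-25.12, 119.58], [-72.63, 75.52], [4.76, 147.25], [-75.54, 255.54], [6.69, 114.76], [-157.13, 157.13]. Speed limits (degrees/s): [127.2, 127.2, 172.46, 172.46, 180, 180, 180].

INTERFACE

Orientations are given as [roll, pitch, yaw] about the fixed x, y, z axes, in that order (R = Rz(yaw) Ry(pitch) Rx(roll)).
In Python, from rig import status, cams, finish_job gives the robot as it stands.
- The arm moves only by the tool play_rows, never from a script. Its argument "moves" is a list of rows, each a list of 3 entries, a list of its own where there are three numbers: the turn, a rotation vector about the world's x, y, z in units of 6 degrees (1.0 is 6 degrees), then the shift along the world's x, y, z in units of 30 mm (1.0 is 30 mm), then the opening in per cent of the stroke, from 0 (shut) to 100 (fully open). In form: [[[wx, wy, wz], [x, y, z], fingers], ...]. A call has 1 to 10 rows; each row is the pose to reach, as a shift and turn from the pose commanded when the call began; what a row does not reach only later rows make up. A row lasts 1/12 s, in which the tool goes at most 41.7 mm and 7.16 degrees, less where a joint would pass 70% of its speed; a pose out of reach is approached as far as the arm can. A call with a gripper value outside its range is refused whole. The fingers move at their own pace and stop on an object; "grip_force" is the grip in N (left out, the last holds). Time passes only in rows, so rows that repeat a pose let the fingers close. It gives the time, the measured TCP pose, the force, the opening and the grip force at its end, in the units of the state.
- status.read_state(): the state, without advancing time (a new reading comes with each control period).
- cams.get_image(name): name is "scene" or "top" or "wrist"; returns the picture (480x640x3 uint8, blue, green, red); there is no depth.
- cams.camera_info(name): a dict with "fov_y" (degrees; the focal length in pixels is half the picture's height over the tangent of half this angle, whatever the lens; pixels are square), "cx", "cy" (the principal point, pixels), "origin" and "orientation" of the camera in the world. Camera axes: x right, y down, z forward; pixel columns grow to the right and rows downward; lengths in m; the calibration is good to about 2 mm. A picture is of the moment at which its call begins: read the wrist's pose just before it. camera_info takes no time and is no camera call; for the wrist camera it gives the pose at the moment of the call.
- finish_job(): hands the job in; it is judged then, once.
The state is a dict: "time": time; "joint_positions": joint angles; "qvel": joint speeds; "effort": joint torques, N m; "tcp_pos": TCP position; "eef_rot": TCP orientation; "wrist_force": force on the tool from outside, world axes, zero at the start; "wrist_torque": the same for the moment, N m; "finger_gap": finger opening in m; "grip_force": force on a finger pad.
Only numpy, scipy, OpenCV 4.12 (cv2) and the standard library are available. Lean on these libraries where they do the work, as an engineer would, in place of code of your own. Each camera call takes 0.05 s, during which the arm holds its last target. There are 200 camera calls.

## Working session

There is one attempt and no reset: what is moved stays moved. The work goes in short steps, Python scripts to look and compute and a tool call to move; the robot and the scene stay as the last step left them, time stands still between calls to the robot, and variables do not carry over. Pictures are saved under pics/ and viewed, at most 10 in all, crops included, and the job is handed in when it is done.

Besides the shell and the picture viewer there is one more tool, called after ">>>" as a command line: name --argument value ..., lists and objects as JSON in quotes. play_rows: Moves the arm, as the interface text tells. Its arguments: {"type":"object","properties":{"moves":{"type":"array","items":{"type":"array"}},"grip_force":{"type":"number"}},"required":["moves"]}

```bash
mkdir -p pics; python3 - <<'E'
from rig import status,cams
import cv2
print(status.read_state())
for n in("top","scene"):
    cv2.imwrite(f"pics/{n}0.png",cams.get_image(n)); print(cams.camera_info(n))
E
```

```text
{'time': 0.0, 'joint_positions': array([-78.01567789,  24.93539177,   1.43030485,  90.18747955,
        -0.66683781,  64.97125751,  -4.30354839]), 'qvel': array([ 0.06475617, -0.10298263, -0.06520388, -0.0017687 , -0.0665358 ,
       -0.11691488, -0.01981016]), 'effort': array([ 5.53981645e-04, -6.67859101e+01,  9.85938795e-01, -3.14455998e+01,
       -6.02474855e-02,  4.30202892e-02,  1.29286068e-04]), 'tcp_pos': array([0.19159873, 0.59439856, 0.22596727]), 'eef_rot': array([-1.79914363e+02,  5.60822206e-03,  1.62132073e+02]), 'wrist_force': array([ 0.65362631, -0.00771943,  0.64836597]), 'wrist_torque': array([0.0189881 , 0.00253917, 0.00380193]), 'grip_force': 0.0, 'finger_gap': 0.09180424555154829}
{'fov_y': 48.523701654001535, 'cx': 327.37722809803375, 'cy': 241.3949374807341, 'origin': array([ 0.52146993, -0.03563936,  0.93333351]), 'orientation': array([-171.72008499,    1.93431405,  -91.36915227])}
{'fov_y': 48.66904835789531, 'cx': 322.4755261360294, 'cy': 245.976731041697, 'origin': array([ 0.93354576, -0.3663612 ,  0.76737396]), 'orientation': array([-146.96927034,    0.76066021,   38.9955895 ])}
```

View pics/top0.png

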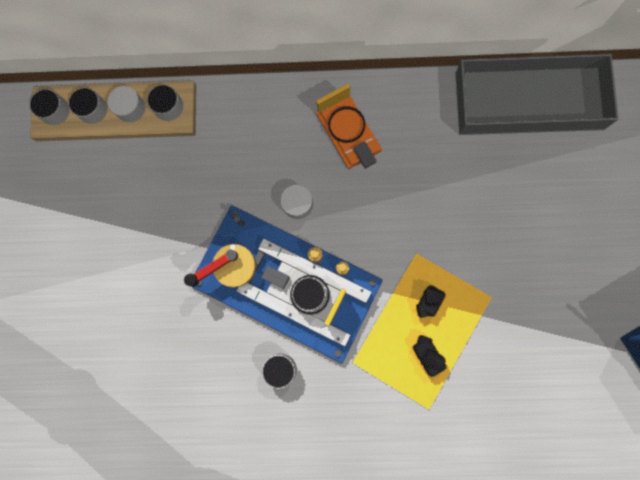

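View pics/scene0.png

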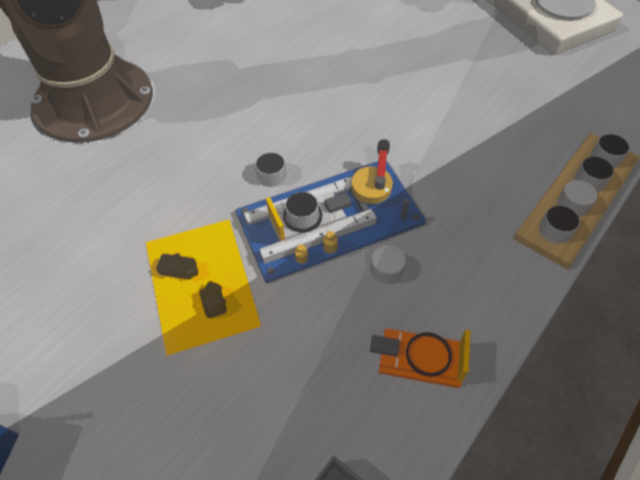

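The top view shows the blue shuttle with its cam at (234,266), red lever from hub (231,255) to knob (191,281), and yellow push plate at (336,307). The orange look-alike, with its own yellow plate, is at (347,125), and the yellow envelope is at (425,330). The scene view agrees. The plate on the blue bed is the one meant, because it is on the blue bed with the aluminium rails and brass cam.

```bash
cat > h.py <<'E'
import numpy as np,cv2
from scipy.spatial.transform import Rotation as R
from rig import cams,status
def ray(n,uv):
    c=cams.camera_info(n); f=240/np.tan(np.radians(c["fov_y"]/2))
    d=R.from_euler("xyz",c["orientation"],degrees=True).apply([(uv[0]-c["cx"])/f,(uv[1]-c["cy"])/f,1])
    return np.array(c["origin"]),d
def plane(n,uv,z):
    o,d=ray(n,uv); return o+d*(z-o[2])/d[2]
def two(a,b):
    (o1,d1),(o2,d2)=ray("top",a),ray("scene",b)
    s=np.linalg.lstsq(np.c_[d1,-d2],o2-o1,rcond=None)[0]
    p,q=o1+s[0]*d1,o2+s[1]*d2; return (p+q)/2,np.linalg.norm(p-q)
def mask(im,lo,hi,roi):
    m=cv2.inRange(cv2.cvtColor(im,cv2.COLOR_BGR2HSV),lo,hi); k=np.zeros_like(m); x0,y0,x1,y1=roi; k[y0:y1,x0:x1]=255; return m&k
E
python3 - <<'E'
from h import *
im=cv2.imread("pics/top0.png")
m=mask(im,(100,120,30),(125,255,255),(170,190,400,380))
b=cv2.convexHull(np.vstack([c for c in cv2.findContours(m,0,2)[0] if cv2.contourArea(c)>30]))
r=cv2.minAreaRect(b); bp=cv2.boxPoints(r)
W=np.array([plane("top",p,.014) for p in bp]); print(bp,W,[np.linalg.norm(W[i]-W[i-1]) for i in range(4)])
# approx polygon corners
ap=cv2.approxPolyDP(b,6,True)[:,0]; print("poly",ap.tolist(),[plane("top",p,.014).round(4)[:2].tolist() for p in ap])
for nm,lo,hi,roi,z in [("yel",(22,120,100),(33,255,255),(318,280,352,335),.076),("red",(0,150,80),(8,255,255),(180,240,245,295),.064),("brass",(12,90,90),(24,255,255),(205,235,262,295),.046)]:
    k=mask(im,lo,hi,roi); c=max(cv2.findContours(k,0,2)[0],key=cv2.contourArea); r=cv2.minAreaRect(c); q=cv2.boxPoints(r)
    print(nm,r,cv2.minEnclosingCircle(c),[plane("top",p,z).round(4)[:2].tolist() for p in q])
sc=cv2.imread("pics/scene0.png")
a=cv2.resize(im[190:380,170:400],None,fx=2.6,fy=2.6,interpolation=2); s=cv2.resize(sc[130:285,230:430],None,fx=2.6,fy=2.6,interpolation=2)
cv2.imwrite("pics/cropt.png",a);cv2.imwrite("pics/crops.png",s)
E
```

```text
[[188.80003 286.4    ]
 [230.00005 204.00003]
 [382.40002 280.20004]
 [341.2     362.6    ]] [[ 0.5838867   0.23521923  0.014     ]
 [ 0.7280701   0.16346197  0.014     ]
 [ 0.58582587 -0.10091445  0.014     ]
 [ 0.44864303 -0.0261976   0.014     ]] [np.float64(0.2943290793449231), np.float64(0.16105265034160107), np.float64(0.3002137799789336), np.float64(0.15621055778519535)]
poly [[381, 280], [341, 362], [194, 287], [230, 207]] [[0.5862, -0.0985], [0.4496, -0.0259], [0.5826, 0.2261], [0.7226, 0.1634]]
yel ((334.9000244140625, 306.70001220703125), (4.91934871673584, 38.9075813293457), 26.56505012512207) ((334.5, 306.5), 19.455175399780273) [[0.5158, -0.0012], [0.5704, -0.0304], [0.5667, -0.0373], [0.5122, -0.0081]]
red ((211.38461303710938, 267.576904296875), (8.043152809143066, 36.61021423339844), 56.3099365234375) ((211.0, 267.0), 18.43918800354004) [[0.6001, 0.2122], [0.6324, 0.1618], [0.6211, 0.1543], [0.5888, 0.2047]]
brass ((237.44448852539062, 268.37823486328125), (33.18218231201172, 42.45763397216797), 38.92754364013672) ((233.80894470214844, 265.4257507324219), 21.49045181274414) [[0.6008, 0.188], [0.6556, 0.1429], [0.6189, 0.0992], [0.5647, 0.1443]]
```

View pics/cropt.png

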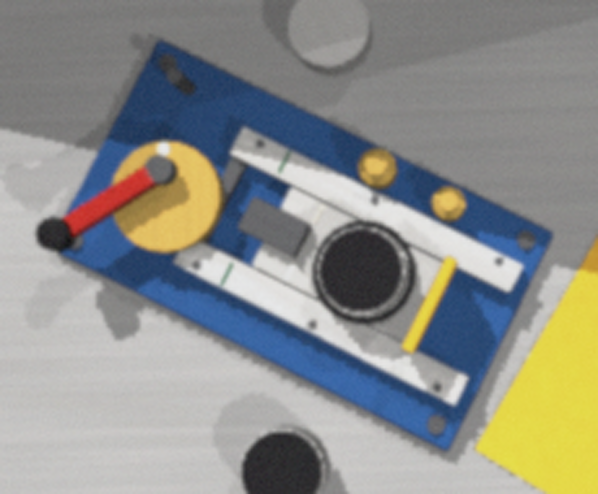

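View pics/crops.png

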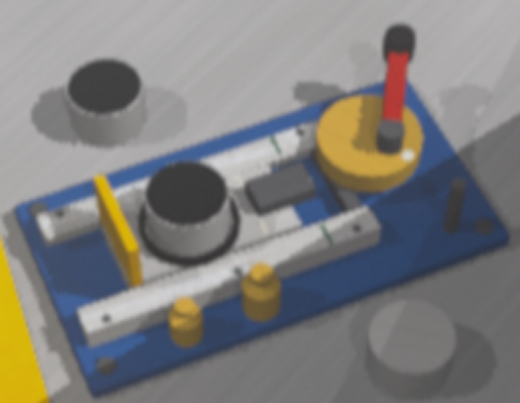

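The crops confirm the identification: the cam has a white dot at the upper hub edge, the black knob is at crop (55,234), the stop pin is at crop (176,74), and the yellow plate sits behind the tin on the blue bed. Next I fix the shuttle frame.

```bash
cat >> h.py <<'E'
def ct(p): return (170+p[0]/2.6-.3,190+p[1]/2.6-.3)
def cs(p): return (230+p[0]/2.6-.3,130+p[1]/2.6-.3)
E
python3 - <<'E'
from h import *
P=lambda p,z:plane("top",ct(p),z)
S=lambda p,z:plane("scene",cs(p),z)
fr,rr,rl=P((160,40),.014),P((552,234),.014),P((450,450),.014)
print("top corners",fr,rr,rl,np.linalg.norm(fr-rr),np.linalg.norm(rr-rl))
sfr,srr,srl,sfl=S((510,238),.014),S((95,393),.014),S((15,208),.014),S((383,82),.014)
print("scene corners",sfr,srr,srl,sfl,np.linalg.norm(sfr-srr),np.linalg.norm(srr-srl))
for n,a in(("top",(fr,rr,rl)),("scene",(sfr,srr,srl))):
    f=(a[0]-a[1])[:2]; th=np.arctan2(f[1],f[0]); u=np.array([np.cos(th),np.sin(th)]); v=np.array([-u[1],u[0]])
    c=(a[0]+a[2])[:2]/2; o=c-.015*u
    print(n,"yaw",np.degrees(th),"origin",o,"cam",o+.11*u)
    loc=lambda p:(np.array([(p[:2]-o)@u,(p[:2]-o)@v])*1e3).round(1)
    print(" hub",loc(P((160,170),.066)),"knob",loc(P((56,232),.073)),"plate ends",loc(P((451,262),.076)),loc(P((408,347),.076)),"pin",loc(P((170,67),.062)),"rail end", loc(P((242,131),.032)), "green",loc(P((284,163),.032)),loc(P((227,274),.032)))
print("hub",two(ct((160,170)),cs((390,132))),"knob",two(ct((56,232)),cs((400,36))))
E
```

```text
top corners [0.72603525 0.16124544 0.014     ] [ 0.58670382 -0.10027454  0.014     ] [ 0.44829457 -0.02885002  0.014     ] 0.29632068265134826 0.1557516707206704
scene corners [0.72605302 0.16003382 0.014     ] [ 0.58850181 -0.10148349  0.014     ] [ 0.44811946 -0.02843807  0.014     ] [0.57806073 0.22027255 0.014     ] 0.29548542978798387 0.15824928304188254
top yaw 61.95240481234685 origin [0.58011184 0.05295935] cam [0.63183437 0.15004066]
 hub [109.1   1.4] knob [147.7  65.3] plate ends [-82.3 -28.6] [-81.8  29.7] pin [135.9 -60.5] rail end [ 80.9 -46.1] green [ 46.1 -39.6] [45.9 41.7]
scene yaw 62.256812015210514 origin [0.5801036  0.05252223] cam [0.63130963 0.14987696]
 hub [109.5   1. ] knob [148.4  64.7] plate ends [-82. -28.] [-81.3  30.3] pin [135.9 -61. ] rail end [ 81.1 -46.4] green [ 46.3 -39.7] [46.6 41.6]
hub (array([0.63035929, 0.15043585, 0.06196241]), np.float64(0.0009082209478090812)) knob (array([0.59177207, 0.21325957, 0.0757041 ]), np.float64(0.000134342701161395))
```

Both views agree to about 1 mm. Shuttle yaw is 62°, the cam axis is at (0.631, 0.150), the lever points at 121.5° in the world (joint about 2.1), and the push face is at shuttle x of about -86. I move in above the CCW side of the lever, with fingers shut and the tool turned.

>>> play_rows --moves '[[[0,0,1],[1.2,-1.35,0],0],[[0,0,2],[2.4,-2.7,0],0],[[0,0,3],[3.6,-4.05,0],0],[[0,0,4],[4.8,-5.4,0],0],[[0,0,5],[6,-6.75,0],0],[[0,0,5.5],[7,-7.9,0],0],[[0,0,6],[8,-9,0],0],[[0,0,6.5],[9,-10.1,0],0],[[0,0,7],[10,-11.2,0],0],[[0,0,7],[10,-11.2,0],0]]'

```text
time: 0.93
tcp_pos: [0.47, 0.282, 0.2266]
eef_rot: [180.0, -0.0, -155.7]
wrist_force: [0.9, 0.4, 0.3]
finger_gap: 0.0296
grip_force: 0.0
```

```bash
python3 - <<'E'
from rig import status
s=status.read_state(); print(s["tcp_pos"],s["eef_rot"],s["joint_positions"].round(),s["finger_gap"])
E
```

```text
[0.47002795 0.2819834  0.22662337] [ 1.79999550e+02 -1.58388216e-02 -1.55672433e+02] [-37.  18.   1. 101.  -0.  61.  78.] 0.029576971127282716
```

>>> play_rows --moves '[[[0,0,0],[0,0,0],0],[[0,0,0],[0,0,0],0]]'

```text
time: 1.1
tcp_pos: [0.4709, 0.281, 0.2264]
eef_rot: [-179.9, -0.0, -156.2]
wrist_force: [-0.1, 0.9, 0.3]
finger_gap: 0.0166
grip_force: 0.0
```

>>> play_rows --moves '[[[0,0,0.5],[0.7,-0.8,0],0],[[0,0,1],[1.5,-1.7,-0.3],0],[[0,0,1.3],[2.4,-2.6,-0.9],0],[[0,0,1.3],[3,-3.3,-1.7],0],[[0,0,1.3],[3.37,-3.7,-2.5],0],[[0,0,1.3],[3.37,-3.7,-3.2],0],[[0,0,1.3],[3.37,-3.7,-3.2],0],[[0,0,1.3],[3.37,-3.7,-3.2],0]]'

```text
time: 1.77
tcp_pos: [0.5686, 0.1744, 0.1298]
eef_rot: [179.9, -0.2, -148.0]
wrist_force: [0.5, -0.0, 0.3]
finger_gap: 0.0007
grip_force: 0.0
```

```bash
python3 - <<'E'
from h import *
cv2.imwrite("pics/w1.png",cv2.resize(cams.get_image("top")[150:390,150:410],None,fx=2.3,fy=2.3))
print(status.read_state()["tcp_pos"])
E
```

```text
[0.56954801 0.17490085 0.131252  ]
```

View pics/w1.png

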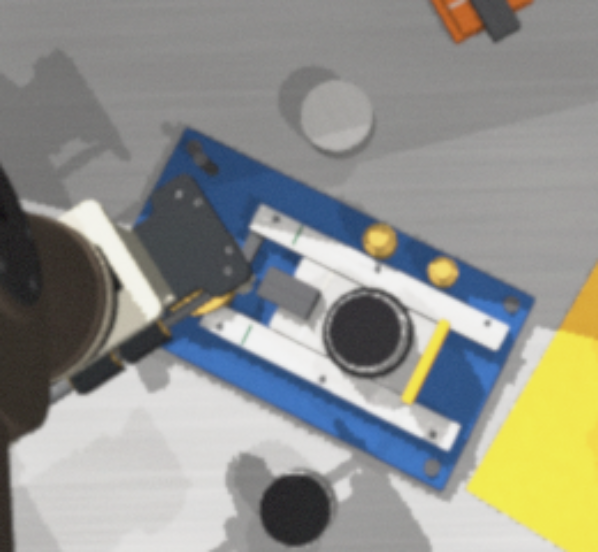

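The picture shows the gripper over the cam, fingers at (140,350), on the CCW side of the lever. The carriage and the other things have not moved. Now I lower it.

>>> play_rows --moves '[[[0,0,0],[0,0,-0.9],0],[[0,0,0],[0,0,-1.8],0],[[0,0,0],[0,0,-2.6],0],[[0,0,0],[0,0,-2.6],0],[[0,0,0],[0,0,-2.6],0]]'

```text
time: 2.23
tcp_pos: [0.5699, 0.1743, 0.0536]
eef_rot: [180.0, -0.0, -148.0]
wrist_force: [-0.1, 0.1, -0.2]
finger_gap: 0.0005
grip_force: 0.0
```

```bash
python3 - <<'E'
from h import *
s=status.read_state();p=s["tcp_pos"];yaw=s["eef_rot"][2]%360;print(p,yaw)
c=np.array([.6313,.15])
prev=p[:2]
def rows(ph,d,yaw0):
    out=[]
    for f,dd in zip(ph,d):
        a=np.radians(f);u=np.array([np.cos(a),np.sin(a)])
        q=c+.048*u+dd*np.array([-u[1],u[0]]); dl=(q-p[:2])/.03
        out.append((f,((f+90-yaw0)/6).__round__(2),dl.round(2).tolist()))
    return out
for r in rows([121.5,121.5]+list(range(116,-3,-6)),[.025,.0165]+[.0165]*20,yaw):print(r)
E
```

```text
[0.56986936 0.17427137 0.05363334] 212.02586685302467
(121.5, np.float64(-0.09), [0.5, 0.12])
(121.5, np.float64(-0.09), [0.74, 0.27])
(116, np.float64(-1.0), [0.85, 0.39])
(110, np.float64(-2.0), [0.98, 0.51])
(104, np.float64(-3.0), [1.13, 0.61])
(98, np.float64(-4.0), [1.28, 0.7])
(92, np.float64(-5.0), [1.44, 0.77])
(86, np.float64(-6.0), [1.61, 0.83])
(80, np.float64(-7.0), [1.78, 0.86])
(74, np.float64(-8.0), [1.96, 0.88])
(68, np.float64(-9.0), [2.14, 0.88])
(62, np.float64(-10.0), [2.31, 0.86])
(56, np.float64(-11.0), [2.49, 0.82])
(50, np.float64(-12.0), [2.65, 0.77])
(44, np.float64(-13.0), [2.82, 0.7])
(38, np.float64(-14.0), [2.97, 0.61])
(32, np.float64(-15.0), [3.11, 0.51])
(26, np.float64(-16.0), [3.24, 0.39])
(20, np.float64(-17.0), [3.36, 0.26])
(14, np.float64(-18.0), [3.47, 0.11])
(8, np.float64(-19.0), [3.56, -0.04])
(2, np.float64(-20.0), [3.63, -0.2])
```

>>> play_rows --moves '[[[0,0,-0.1],[0.5,0.12,0],0],[[0,0,-0.1],[0.74,0.27,0],0],[[0,0,-1],[0.85,0.39,0],0],[[0,0,-2],[0.98,0.51,0],0],[[0,0,-3],[1.13,0.61,0],0],[[0,0,-4],[1.28,0.7,0],0],[[0,0,-5],[1.44,0.77,0],0],[[0,0,-6],[1.61,0.83,0],0],[[0,0,-7],[1.78,0.86,0],0],[[0,0,-7],[1.78,0.86,0],0]]'

```text
time: 3.07
tcp_pos: [0.6223, 0.1996, 0.0543]
eef_rot: [-180.0, -0.2, 169.6]
wrist_force: [-7.5, -2.0, 4.5]
finger_gap: 0.0007
grip_force: 3.5
```

```bash
python3 - <<'E'
from h import *
s=status.read_state();p=s["tcp_pos"];yaw=s["eef_rot"][2]%360;print(p,yaw,s["wrist_force"],s["wrist_torque"],s["joint_positions"].round())
im=cams.get_image("top");cv2.imwrite("pics/w2.png",cv2.resize(im[150:390,150:410],None,fx=2.3,fy=2.3))
c=np.array([.6313,.15])
for f in list(range(74,-5,-6))+[2]:
    a=np.radians(f);u=np.array([np.cos(a),np.sin(a)])
    q=c+.048*u+.0165*np.array([-u[1],u[0]]); print(f,((f+90-yaw)/6).round(2),((q-p[:2])/.03).round(2))
E
```

```text
[0.62232683 0.1995546  0.05427613] 169.60898781054647 [-7.49509462 -2.03971607  4.46670619] [-0.58333904  1.6445748  -0.04482397] [-31.  38.  14.  96. -11.  47.  67.]
74 -0.93 [0.21 0.04]
68 -1.93 [0.39 0.04]
62 -2.93 [0.56 0.02]
56 -3.93 [ 0.74 -0.02]
50 -4.93 [ 0.91 -0.07]
44 -5.93 [ 1.07 -0.14]
38 -6.93 [ 1.22 -0.23]
32 -7.93 [ 1.36 -0.34]
26 -8.93 [ 1.5  -0.46]
20 -9.93 [ 1.61 -0.59]
14 -10.93 [ 1.72 -0.73]
8 -11.93 [ 1.81 -0.88]
2 -12.93 [ 1.88 -1.05]
-4 -13.93 [ 1.93 -1.21]
2 -12.93 [ 1.88 -1.05]
```

View pics/w2.png

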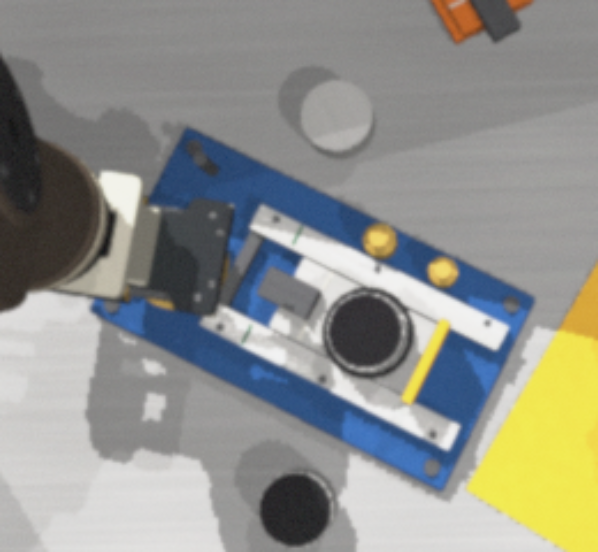

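The knob has moved on and the reaction is about 8 N, which fits the cam's stiffness. The carriage has not moved, so I continue.

>>> play_rows --moves '[[[0,0,-0.9],[0.21,0.04,0],0],[[0,0,-1.9],[0.39,0.04,0],0],[[0,0,-2.9],[0.56,0.02,0],0],[[0,0,-3.9],[0.74,-0.02,0],0],[[0,0,-4.9],[0.91,-0.07,0],0],[[0,0,-5.9],[1.07,-0.14,0],0],[[0,0,-6.9],[1.22,-0.23,0],0],[[0,0,-7.9],[1.36,-0.34,0],0],[[0,0,-8.9],[1.5,-0.46,0],0],[[0,0,-8.9],[1.5,-0.46,0],0]]'

```text
time: 3.95
tcp_pos: [0.6668, 0.1882, 0.0538]
eef_rot: [-179.9, -0.3, 116.3]
wrist_force: [-5.8, 3.2, -0.7]
finger_gap: 0.0003
grip_force: 2.8
```

```bash
python3 - <<'E'
from h import *
s=status.read_state();p=s["tcp_pos"];yaw=s["eef_rot"][2]%360;print(p,yaw,s["wrist_force"],s["wrist_torque"],s["joint_positions"].round())
c=np.array([.6313,.15])
for f in [32,26,20,14,8,2,0,-1]:
    a=np.radians(f);u=np.array([np.cos(a),np.sin(a)])
    q=c+.048*u+.0165*np.array([-u[1],u[0]]); print(f,((f+90-yaw)/6).round(2),((q-p[:2])/.03).round(2))
E
```

```text
[0.66678556 0.18824338 0.05378313] 116.29617968862003 [-5.81411945  3.18163602 -0.72130346] [ 0.65374686  1.40105737 -0.0847488 ] [-37.  43.  28.  91. -24.  52.  26.]
32 0.95 [-0.12  0.04]
26 -0.05 [ 0.01 -0.08]
20 -1.05 [ 0.13 -0.21]
14 -2.05 [ 0.24 -0.35]
8 -3.05 [ 0.33 -0.51]
2 -4.05 [ 0.4  -0.67]
0 -4.38 [ 0.42 -0.72]
-1 -4.55 [ 0.43 -0.75]
```

>>> play_rows --moves '[[[0,0,-1],[0.13,-0.21,0],0],[[0,0,-2],[0.24,-0.35,0],0],[[0,0,-3],[0.33,-0.51,0],0],[[0,0,-4],[0.4,-0.67,0],0],[[0,0,-4.2],[0.41,-0.7,0],0],[[0,0,-4.2],[0.41,-0.72,0],0],[[0,0,-4.2],[0.41,-0.75,0],0],[[0,0,-4.2],[0.41,-0.75,0],0]]'

```text
time: 4.62
tcp_pos: [0.6789, 0.171, 0.0539]
eef_rot: [-179.8, -0.5, 91.7]
wrist_force: [-6.8, 13.2, -0.7]
finger_gap: 0.0002
grip_force: 6.8
```

>>> play_rows --moves '[[[0,0,0],[0,-0.1,0],0],[[0,0,0],[0,-0.2,0],0],[[0,0,0],[0,-0.2,0],0],[[0,0,0],[0,-0.2,0],0]]'

```text
time: 4.95
tcp_pos: [0.6788, 0.1708, 0.0539]
eef_rot: [-179.9, -0.9, 91.9]
wrist_force: [-6.1, 25.6, -2.6]
finger_gap: 0.0003
grip_force: 12.7
```

At the stop: the force rose from 13 to 26 N with no motion. I back off, go up and move behind the carriage.

>>> play_rows --moves '[[[0,0,0],[0,0.6,0],0],[[0,0,0],[0,1.4,0],0],[[0,0,0],[0,1.4,0.9],0],[[0,0,0],[0,1.4,2],0],[[0,0,0],[0,1.4,3.2],0],[[0,0,0],[0,1.4,4.2],0],[[0,0,-1],[-0.8,0.8,4.6],0],[[0,0,-2],[-1.6,-0.1,4.6],0],[[0,0,-3],[-2.4,-1.1,4.6],0],[[0,0,-3],[-2.4,-1.1,4.6],0]]'

```text
time: 5.78
tcp_pos: [0.6051, 0.1172, 0.1931]
eef_rot: [-179.9, -0.0, 72.6]
wrist_force: [0.7, -2.0, 0.1]
finger_gap: 0.0004
grip_force: 0.0
```

```bash
python3 - <<'E'
from h import *
s=status.read_state();p=s["tcp_pos"];yaw=s["eef_rot"][2]%360;print(p,yaw,s["wrist_force"])
print((np.array([.5238,-.0533])-p[:2])/.03,(62-yaw)/6)
E
```

```text
[0.60507777 0.11722011 0.19309032] 72.61139548489425 [ 0.66686944 -1.96696544  0.07568146]
[-2.70925904 -5.68400371] -1.7685659141490409
```

>>> play_rows --moves '[[[0,0,-0.5],[-0.5,-1,0],0],[[0,0,-1],[-1,-2,0],0],[[0,0,-1.8],[-1.5,-3,0],0],[[0,0,-1.8],[-2,-4,0],0],[[0,0,-1.8],[-2.4,-5,0],0],[[0,0,-1.8],[-2.7,-5.7,0],0],[[0,0,-1.8],[-2.7,-5.7,0],0],[[0,0,-1.8],[-2.7,-5.7,0],0]]'

```text
time: 6.45
tcp_pos: [0.5286, -0.048, 0.1926]
eef_rot: [179.9, -0.2, 62.5]
wrist_force: [0.0, 0.5, 0.5]
finger_gap: 0.0006
grip_force: 0.0
```

```bash
python3 - <<'E'
from h import *
s=status.read_state();p=s["tcp_pos"];yaw=s["eef_rot"][2]%360;print(p,yaw)
print((np.array([.5238,-.0533])-p[:2])/.03,(62-yaw)/6)
a=cams.get_image("top")[150:390,150:410];b=cams.get_image("scene")[110:350,200:460]
cv2.imwrite("pics/w3.png",cv2.resize(np.hstack([a,b]),None,fx=1.53,fy=1.53))
E
```

```text
[ 0.52862793 -0.04798302  0.19259533] 62.4639969695796
[-0.16093103 -0.17723262] -0.07733282826326615
```

View pics/w3.png

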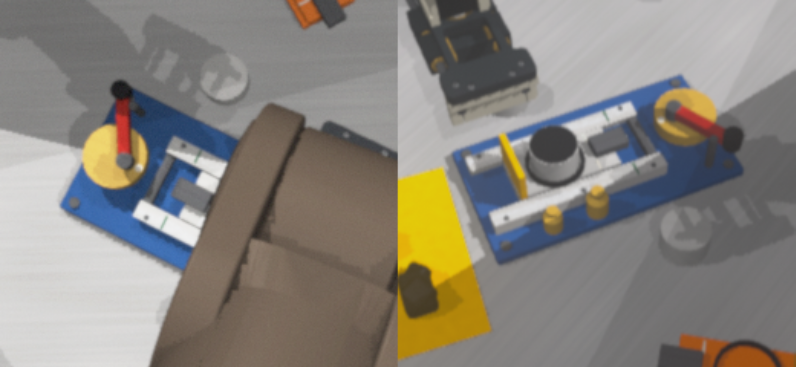

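Lever at its pin (122,90) and the cam bulging away from the carriage: the cam is at its low point and the carriage has not moved. I lower behind the yellow plate.

>>> play_rows --moves '[[[0,0,-0.1],[-0.15,-0.17,-1],0],[[0,0,-0.1],[-0.15,-0.17,-2],0],[[0,0,-0.1],[-0.15,-0.17,-3],0],[[0,0,-0.1],[-0.15,-0.17,-4],0],[[0,0,-0.1],[-0.15,-0.17,-4.8],0],[[0,0,-0.1],[-0.15,-0.17,-4.8],0],[[0,0,-0.1],[-0.15,-0.17,-4.8],0]]'

```text
time: 7.13
tcp_pos: [0.5234, -0.0516, 0.0464]
eef_rot: [-179.9, 0.0, 62.0]
wrist_force: [0.4, -0.8, 0.8]
finger_gap: 0.0005
grip_force: 0.0
```

>>> play_rows --moves '[[[0,0,0],[0.12,0.23,0],0],[[0,0,0],[0.24,0.45,0],0],[[0,0,0],[0.34,0.65,0],0],[[0,0,0],[0.43,0.81,0],0],[[0,0,0],[0.52,0.97,0],0],[[0,0,0],[0.6,1.13,0],0],[[0,0,0],[0.68,1.29,0],0],[[0,0,0],[0.76,1.42,0],0],[[0,0,0],[0.8,1.5,0],0],[[0,0,0],[0.8,1.5,0],0]]'

```text
time: 7.97
tcp_pos: [0.5483, -0.0079, 0.048]
eef_rot: [179.9, 0.0, 61.9]
wrist_force: [-1.9, -4.1, 3.4]
finger_gap: 0.0007
grip_force: 2.3
```

```bash
python3 - <<'E'
from h import *
s=status.read_state();p=s["tcp_pos"];u=np.array([.4695,.8829])
d=(p[:2]-[.5801,.0527]);print(p,s["eef_rot"],s["wrist_force"],"loc",d@u*1e3,d@[-u[1],u[0]]*1e3)
E
```

```text
[ 0.54829838 -0.0078997   0.04799771] [1.79882716e+02 1.11939622e-02 6.19378761e+01] [-1.88611365 -4.10949984  3.36060965] loc -68.43432953079909 -0.37391057472730554
```

>>> play_rows --moves '[[[0,0,0],[0.05,0.09,0],0],[[0,0,0],[0.09,0.18,0],0],[[0,0,0],[0.12,0.23,0],0],[[0,0,0],[0.15,0.28,0],0],[[0,0,0],[0.16,0.3,0],0],[[0,0,0],[0.16,0.3,0],0]]'

```text
time: 8.47
tcp_pos: [0.5516, -0.0014, 0.048]
eef_rot: [179.9, 0.2, 61.8]
wrist_force: [-7.0, -10.9, 7.5]
finger_gap: 0.0001
grip_force: 6.7
```

>>> play_rows --moves '[[[0,0,0],[0.05,0.09,0],0],[[0,0,0],[0.07,0.13,0],0],[[0,0,0],[0.07,0.13,0],0],[[0,0,0],[0.07,0.13,0],0]]'

```text
time: 8.8
tcp_pos: [0.5518, -0.0015, 0.048]
eef_rot: [179.9, 0.4, 61.6]
wrist_force: [-13.0, -23.1, 13.3]
finger_gap: 0.0007
grip_force: 13.3
```

>>> play_rows --moves '[[[0,0,0],[-0.2,-0.4,0],0],[[0,0,0],[-0.7,-1.3,0],0],[[0,0,0],[-0.9,-1.7,0.5],0],[[0,0,0],[-0.9,-1.7,1.8],0],[[0,0,0],[-0.9,-1.7,3],0],[[0,0,0],[-0.9,-1.7,4.2],0],[[0,0,0],[-1.5,-2.8,5],0],[[0,0,0],[-2,-3.8,5],0],[[0,0,0],[-2.5,-4.8,5],0],[[0,0,0],[-3,-5.8,5],0]]'

```text
time: 9.63
tcp_pos: [0.4647, -0.1692, 0.1983]
eef_rot: [179.9, -0.1, 62.0]
wrist_force: [0.7, -0.7, -0.4]
finger_gap: 0.0007
grip_force: 0.0
```

```bash
python3 - <<'E'
from h import *
print(status.read_state()["tcp_pos"])
a=cams.get_image("top")[150:390,150:410];b=cams.get_image("scene")[110:350,200:460]
cv2.imwrite("pics/w4.png",cv2.resize(np.hstack([a,b]),None,fx=1.53,fy=1.53))
E
```

```text
[ 0.46468023 -0.16916091  0.19830363]
```

View pics/w4.png

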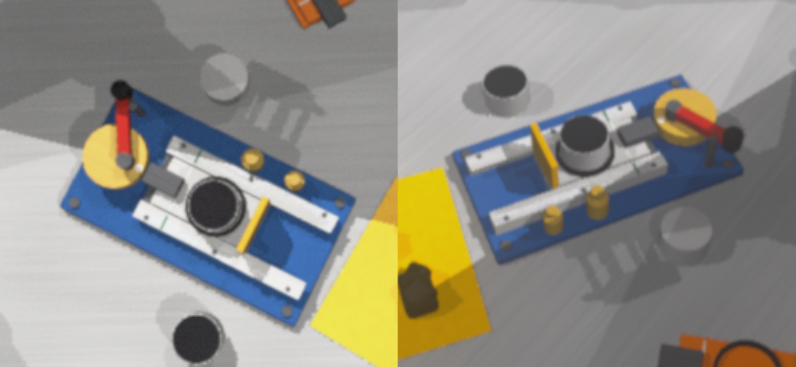

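The nose sits at the cam's low side and the white lines meet the green ones. The tin is in its nest, the bystanders in view have not moved, and the arm is clear. I hand in.

>>> play_rows --moves '[[[0,0,0],[0,0,0],0],[[0,0,0],[0,0,0],0],[[0,0,0],[0,0,0],0]]'

```text
time: 9.98
tcp_pos: [0.4653, -0.1672, 0.1969]
eef_rot: [180.0, -0.0, 62.1]
wrist_force: [0.6, 0.3, -0.4]
finger_gap: 0.0003
grip_force: 0.0
```

```bash
python3 -c "
from rig import finish_job
print(finish_job())"
```

```text
the job is handed in; nothing more can be done
None
```

The cam was turned to its stop, then the carriage was pushed home against its end stop, and the arm was left clear; the job is handed in at about 10 s, but no verdict was returned.

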